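# Take the spring stamp out of the keepsake box and stamp the parcel

### The arm

A 6-joint arm with a two-finger parallel gripper is mounted at the origin on the work surface. World frame = base frame: x ahead of the robot, y to its left, z up, the work surface at z = 0. Lengths are in mm, angles in rad, forces in N, time in s.
With the tool pointing down it reaches from about 350 to 975 mm from the base axis. Payload 7.1 kg.
Tool frame: the origin (TCP) lies between the finger pads; the fingertips stand 19 mm ahead of it and the grasp point (between the pads) is the TCP; z points along the fingers, y is the line along which they close (so a half turn about z gives the same grasp; the last joint's range is limited). The gripper opens to 88 mm and grips with 3 to 60 N. Pads are 20 mm wide; open, the fingers measure 115 mm over their backs; the gripper's body (75 mm by 178 mm) begins 61 mm behind the grasp point.
Start: joints at [1.138, 0.423, 1.63, -0, 1.089, -0.019], TCP at [251.275, 572.246, 241.675] pointing down, gripper open.
Joint ranges: [-3, 3], [-0.9, 2.11], [0.09, 2.58], [-1.31, 4.45], [0.11, 2.69], [-2.54, 2.54]. Speed limits (rad/s): [2.39, 2.39, 3.01, 3.14, 3.14, 3.14].

### API

Orientations are given as a rotation vector (axis times angle).
In Python, from workcell import ctrl gives the robot as it stands.
- The arm moves only by the tool arm_command, never from a script. Its argument "series" is a list of rows, each an object with "linear": the shift along the tool's x, y, z in m, a list of three; "turn": the turn about the tool's z in rad. A call has 1 to 10 rows; each row shifts and turns the commanded pose from where the row before left it, along the tool's axes as they then stand; what a row does not reach is not made up. A row lasts 1/10 s, in which the tool goes at most 50 mm and 8.59 degrees, less where a joint would pass 70% of its speed; a pose out of reach is approached as far as the arm can. A call with a gripper value outside its range is refused whole. "jaw" is the opening, from -1 (shut) to 1 (fully open), set as the call begins (left out, the last holds). The fingers move at their own pace and stop on an object; the grip force is fixed at half the most. Time passes only in rows, so rows that do not move let the fingers close. It gives the time, the measured TCP pose, the force, the opening and the grip force at its end, in the units of the state.
- ctrl.get_obs(): the state, without advancing time (a new reading comes with each control period).
- ctrl.get_image(name): name is "scene" or "top" or "wrist"; returns a dict with "frame" (384x512x3 uint8, blue, green, red), "fx", "fy", "cx", "cy" (pixels), "rvec" (rotation vector, rad) and "tvec" (3), from world to camera coordinates, as OpenCV has them. Camera axes: x right, y down, z forward; pixel columns grow to the right and rows downward; lengths in mm; the calibration is good to about 2 mm. A picture is of the moment at which its call begins. There is no depth.
- ctrl.close_job(): hands the job in; it is judged then, once.
The state is a dict: "t": time; "qpos": joint angles; "qvel": joint speeds; "joint_torque": joint torques, N m; "ee_pos": TCP position; "orientation": TCP orientation; "ft_force": force on the tool from outside, world axes, zero at the start; "moment": the same for the moment, N m; "width": finger opening in mm; "grasp_force": force on a finger pad.
Only numpy, scipy, OpenCV 4.12 (cv2) and the standard library are available. Lean on these libraries where they do the work, as an engineer would, in place of code of your own. Each camera call takes 0.05 s, during which the arm holds its last target. There are 200 camera calls.

### The job

Swing the lid of the wooden keepsake box right back until it stays open by itself, lift out the spring stamp, and set it down upright on the parcel, squared up and wholly inside the printed frame, then let go of it. Then press its round head straight down to its stop and let it spring back up, leaving the stamp standing in the frame and the box open. Leave the other things on the mantel where they are.

Things in the scene. Friction and masses are not known exactly. Their poses are not given: they have to be found in the camera images.
- keepsake_box: Dark wooden box, fixed to the mantel, 160 (its x) by 220 (its y) by 100 mm tall without lid; walls and floor 6 mm thick. Origin: centre of its underside, z up. Its front (knob side) faces its -x; the hinge runs along its y at the far (+x) top edge. The stamp stands upright inside on the floor.
- box_lid (a joint): Hinge angle of the 8 mm thick, 220 g lid that covers the whole box: 0 shut, growing as the front edge swings up and over, stopped at 1.9 rad. No latch; the hinge is free: below about 1.5 rad the lid falls shut, past it the lid falls back and stays open leaning on its stop.
- box_lid_hinge (a point): Centre of the lid's hinge line, on the middle of the box's far top edge, 80 mm along the box's +x from its centre and 100 mm above its underside. Axes turn with the lid; its y lies along the hinge.
- box_lid_handle (a point): Grip point of the round steel knob on the lid: centre of the knob's head, 28 mm in diameter and 16 mm thick, carried on a 12 mm stem with its underside 27 mm and its top 43 mm off the lid's upper face. With the lid shut it is 30 mm behind the box's front edge, midway in y, 143 mm above the mantel; in the lid's frame 130 mm from the hinge along -x and 43 mm up. Pinched along the box's y, the knob can pivot between the fingers as the lid swings.
- stamp: Loose spring hand stamp, 260 g with its head, 84 mm tall. Origin: centre of its underside, z up. Black foot 48 (its x) by 64 (its y) by 14 mm; above it a pale wooden housing 38 by 52 mm up to 44 mm, a steel collar of 28 mm diameter up to 50 mm, then a steel stem of 16 mm carrying the round wooden head. A half turn about z makes no difference.
- stamp_head (a joint): How far the stamp's head is pressed down into the housing, in m: 0 up, 0.014 at the stop. The spring pushes back with 4 N at the start and 11 N at the stop, and returns the head by itself. The stamp may be carried by its head.
- stamp_head_top (a point): Centre of the top of the stamp's round head, 84 mm above the stamp's underside when up. The head is 42 mm in diameter at its widest, 4 to 13 mm below the top, and 18 mm tall; the flat top is 32 mm across. Axes as the stamp's.
- parcel: Flat cardboard parcel with a paper strip, fixed, 170 (its x) by 200 (its y) by 50 mm tall. Origin: centre of its underside.
- parcel_frame (a point): Centre of the dark printed rectangular outline on the parcel's top face, 50 mm above the mantel, 20 mm to -x and 30 mm to +y of the parcel's centre. Inside, the outline measures 68 (its x) by 84 mm (its y), leaving 10 mm all round a stamp foot set square in the middle with its long side along the frame's long side; z up.
- mug: Green enamel mug, 82 mm across and 85 mm tall, loose. Origin: centre of its underside. Bystander.
- bottle_opener: Flat steel bottle opener, about 120 mm long and 6 mm thick, loose, lying on the mantel between box and parcel. Origin: middle of its length, on its underside. Bystander.
- hare: White ceramic hare figure, about 157 mm tall, loose, beyond the gap between box and parcel. Origin: centre of its underside. Bystander.
- jar: Ribbed amber glass jar, 92 mm across and 125 mm tall, loose. Origin: centre of its underside. Bystander.

How it is judged:
By the outcome, as a careful person would: the job done as asked, in the order asked, and still so for the second after the job is handed in, with the robot touching nothing.
It also fails if it takes over 72 s, if anything falls off the work surface, if the arm or the gripper's body presses on something with over 40 N, if the wrist force passes 120 N, or if a joint passes its speed limit or range.

## Working session

There is one attempt and no reset: what is moved stays moved. The work goes in short steps, Python scripts to look and compute and a tool call to move; the robot and the scene stay as the last step left them, time stands still between calls to the robot, and variables do not carry over. Pictures are saved under pics/ and viewed, at most 13 in all, crops included, and the job is handed in when it is done.

Besides the shell and the picture viewer there is one more tool, called as name(argument=value, ...), one argument or row to a line, values as JSON. arm_command: Moves the arm, as the interface text tells. Its arguments: {"type":"object","properties":{"series":{"type":"array"},"jaw":{"type":"number"}},"required":["series"]}

```bash
mkdir -p pics
python3 - <<'E'
from workcell import ctrl
import cv2,numpy as np
for n in ("scene","top"):
    d=ctrl.get_image(n); cv2.imwrite(f"pics/{n}0.png",d["frame"])
    R=cv2.Rodrigues(np.array(d["rvec"],float))[0]
    print(n,d["fx"],d["cx"],d["cy"],(-R.T@np.array(d["tvec"]).ravel()).round(),R.round(2).tolist())
o=ctrl.get_obs();print(o)
E
```

```text
scene 377.6546497989945 254.88870774565342 196.06561257587762 [1275.  310.  964.] [[-0.4, 0.92, 0.01], [0.69, 0.3, -0.66], [-0.61, -0.26, -0.75]]
top 488.0769103719291 261.9335940068039 191.63340608103135 [ 463.   -4. 1557.] [[0.02, -1.0, 0.01], [-1.0, -0.02, -0.06], [0.06, -0.0, -1.0]]
{'t': 0.1, 'qpos': array([ 1.13799231e+00,  4.23741416e-01,  1.63058267e+00,  1.58380468e-05,
        1.08860865e+00, -1.90240690e-02]), 'qvel': array([ 0.00056655, -0.00078611, -0.00227162, -0.00113822, -0.00043061,
        0.00020746]), 'joint_torque': array([ 1.20834848e-03, -5.45620286e+01, -2.74326253e+01,  6.47119945e-02,
        1.87878089e-02, -3.94817107e-05]), 'ee_pos': array([251.08798988, 571.84029467, 241.00592211]), 'orientation': array([-6.45283849e-01, -3.07428644e+00,  2.04636935e-03]), 'ft_force': array([-0.05286248, -0.60300649,  0.52046842]), 'moment': array([-0.04424592,  0.04320648,  0.01264713]), 'grasp_force': 0.0, 'width': 87.65980158887571}
```

View pics/top0.png

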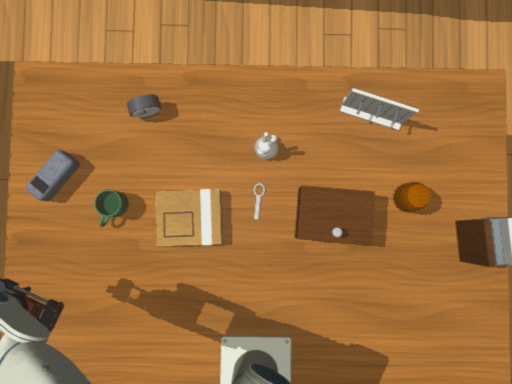

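View pics/scene0.png

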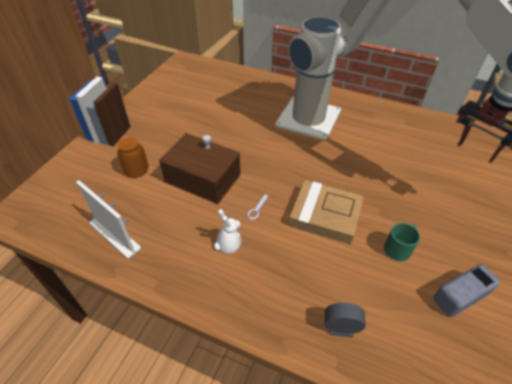

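Top view: box lid spans about (297..375, 187..244) with the knob at (337,232). The parcel is at (155..221, 190..246), with the frame around (178,224). The hare is at (267,147), the opener at (258,200), the jar at (413,197) and the mug at (110,205).

```bash
cat > h.py <<'E'
from workcell import ctrl
import cv2,numpy as np
from scipy.spatial.transform import Rotation as Ro
def cam(n):
    d=ctrl.get_image(n);d["R"]=cv2.Rodrigues(np.array(d["rvec"],float))[0];d["t"]=np.array(d["tvec"],float).ravel();d["C"]=-d["R"].T@d["t"];return d
def ray(d,p,z):
    p=np.atleast_2d(np.array(p,float));v=np.c_[(p[:,0]-d["cx"])/d["fx"],(p[:,1]-d["cy"])/d["fy"],np.ones(len(p))]@d["R"]
    return d["C"]+v*((z-d["C"][2])/v[:,2])[:,None]
def proj(d,P):
    q=np.atleast_2d(P)@d["R"].T+d["t"];return np.c_[d["fx"]*q[:,0]/q[:,2]+d["cx"],d["fy"]*q[:,1]/q[:,2]+d["cy"]]
def big(m,roi=None):
    if roi:
        k=np.zeros_like(m);x0,y0,x1,y1=roi;k[y0:y1,x0:x1]=1;m=m*k
    c,_=cv2.findContours(m.astype(np.uint8),cv2.RETR_EXTERNAL,cv2.CHAIN_APPROX_NONE);return max(c,key=cv2.contourArea)[:,0,:]
def rect(P):
    (c,s,a)=cv2.minAreaRect(P[:,:2].astype(np.float32));return np.round(c,1),np.round(s,1),round(a,2)
E
python3 - <<'E'
from h import *
d=cam("top");f=d["frame"];hsv=cv2.cvtColor(f,cv2.COLOR_BGR2HSV)
for p in [(320,210),(337,232),(386,215),(170,198),(178,224),(163,224),(280,230),(206,215)]:print(p,hsv[p[1],p[0]],end=' ')
v=hsv[...,2].astype(int);s=hsv[...,1].astype(int)
m=(v<90);m[220:243,328:348]=1
c=big(m,(285,175,385,255));print('\nlid',len(c),rect(ray(d,c,108)))
m=(s<60)&(v>130);c=big(m,(325,220,350,245));print('knob',rect(ray(d,c,143)),ray(d,c.mean(0),143))
k=f[180:256,145:231];cv2.imwrite("pics/a.png",np.hstack([cv2.resize(k,None,fx=5,fy=5,interpolation=0),cv2.resize(f[180:256,290:355],None,fx=5,fy=5,interpolation=0)]))
s=cam("scene");S=s["frame"];cv2.imwrite("pics/b.png",cv2.resize(S[120:270,150:380],None,fx=3.4,fy=3.4))
E
```

```text
(320, 210) [ 14 160 105] (337, 232) [ 50   4 199] (386, 215) [ 15 173 118] (170, 198) [ 18 137 182] (178, 224) [ 18 135 191] (163, 224) [ 18 135 145] (280, 230) [ 15 171 172] (206, 215) [ 50   3 232] 
lid 82 (array([ 441.9, -237.3]), array([65. , 59.5]), 0.92)
knob (array([ 440.9, -227.5]), array([26., 26.]), 0.41) [[ 439.78205079 -227.65357316  143.        ]]
```

View pics/a.png

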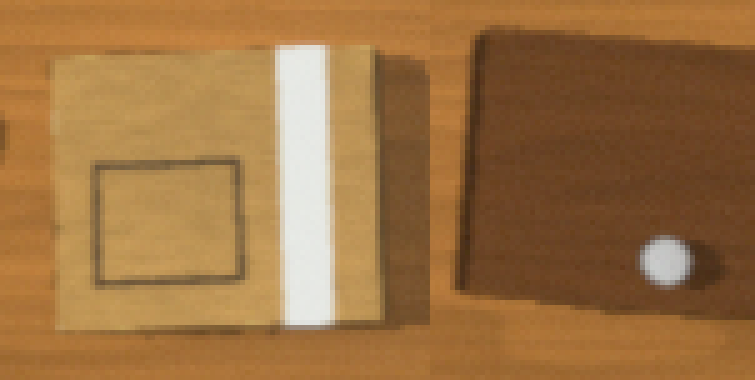

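Crop: the frame is outlined dark at crop (95..243, 158..284), and the box's front edge slopes by about 4–5°. Next I'll fit lines to the edges.

Run:
```python
from h import *
d=cam("top");f=d["frame"];g=cv2.cvtColor(f,cv2.COLOR_BGR2GRAY).astype(float)
hsv=cv2.cvtColor(f,cv2.COLOR_BGR2HSV);
def edge_col(cols,r0,r1,sgn):  # subpixel row of strongest gradient
    o=[]
    for c in cols:
        gr=sgn*np.diff(g[r0:r1,c]);i=int(np.argmax(gr));i0=max(i-1,0);w=np.clip(gr[i0:i+2],0,None);o.append((c,r0+.5+(w*np.arange(i0,i0+len(w))).sum()/w.sum()))
    return np.array(o)
def edge_row(rows,c0,c1,sgn):
    o=[]
    for r in rows:
        gr=sgn*np.diff(g[r,c0:c1]);i=int(np.argmax(gr));i0=max(i-1,0);w=np.clip(gr[i0:i+2],0,None);o.append((c0+.5+(w*np.arange(i0,i0+len(w))).sum()/w.sum(),r))
    return np.array(o)
def line(n,p,z):
    P=ray(d,p,z)[:,:2].astype(np.float32);l=cv2.fitLine(P,cv2.DIST_HUBER,0,.01,.01).ravel();a=np.degrees(np.arctan2(l[1],l[0]))%180
    r=np.abs(np.cross(l[:2],P-l[2:]));print(n,'ang',a.round(2),'pt',l[2:].round(1),'res',np.median(r).round(2));return l
print('LID')
line('back',edge_col(range(305,370),180,200,-1),108)
line('front',edge_col(list(range(302,328))+list(range(350,368)),234,252,1),108)
line('left',edge_row(range(194,232),288,306,-1),108)
line('right',edge_row(range(196,232),365,380,1),108)
print('PARCEL')
line('back',edge_col(range(160,197),184,196,1),50)
line('front',edge_col(range(160,197),240,252,-1),50)
line('left',edge_row(range(196,240),148,162,1),50)
line('right',edge_row(range(196,240),214,228,-1),50)
def dark_col(cols,r0,r1):
    return np.array([(c,r0+((lambda w:(w*np.arange(len(w))).sum()/w.sum())(np.clip(np.median(g[r0:r1,c])-g[r0:r1,c]-6,0,None)))) for c in cols])
def dark_row(rows,c0,c1):
    return np.array([(c0+((lambda w:(w*np.arange(len(w))).sum()/w.sum())(np.clip(np.median(g[r,c0:c1])-g[r,c0:c1]-6,0,None))),r) for r in rows])
print('FRAME')
line('back',dark_col(range(168,190),208,217),50);line('front',dark_col(range(168,190),232,242),50)
line('left',dark_row(range(216,233),160,169),50);line('right',dark_row(range(216,233),188,198),50)
```

```text
LID
back ang 86.37 pt [ 569.6 -243.9] res 0.28
front ang 85.49 pt [ 408.9 -220.2] res 0.58
left ang 176.53 pt [ 493.5 -113.1] res 0.29
right ang 176.49 pt [ 496.  -342.4] res 1.02
PARCEL
back ang 93.43 pt [558.6 252.2] res 0.87
front ang 92.62 pt [390.9 231.3] res 0.22
left ang 3.93 pt [474.3 316.7] res 0.67
right ang 3.05 pt [474.2 117.5] res 0.46
FRAME
back ang 93.42 pt [490.4 246.3] res 0.19
front ang 92.98 pt [418.4 247.1] res 0.12
left ang 2.3 pt [452.1 289.8] res 0.06
right ang 4.29 pt [459.9 202.3] res 0.12<stdin>:16: DeprecationWarning: Arrays of 2-dimensional vectors are deprecated. Use arrays of 3-dimensional vectors instead. (deprecated in NumPy 2.0)
```

arm_command(
  series=[
    {"linear": [0, 0, 0], "turn": -0.12},
    {"linear": [0, 0, 0], "turn": -0.12},
    {"linear": [0, 0, 0], "turn": -0.109},
    {"linear": [-0.012, -0.0393, 0], "turn": 0},
    {"linear": [-0.012, -0.0393, 0], "turn": 0},
    {"linear": [-0.012, -0.0393, 0], "turn": 0},
    {"linear": [-0.012, -0.0393, 0], "turn": 0},
    {"linear": [-0.012, -0.0393, 0], "turn": 0},
    {"linear": [-0.012, -0.0393, 0], "turn": 0},
    {"linear": [-0.012, -0.0393, 0], "turn": 0},
  ],
  jaw=1,
)

```text
t: 1.25
ee_pos: [317.4, 290.8, 241.8]
orientation: [0.101, 3.14, 0.0]
ft_force: [1.1, -0.9, -0.3]
width: 87.6
grasp_force: 0.0
```

arm_command(
  series=[
    {"linear": [-0.012, -0.0393, 0], "turn": 0},
    {"linear": [-0.012, -0.0393, 0], "turn": 0},
    {"linear": [-0.012, -0.0393, 0], "turn": 0},
    {"linear": [-0.012, -0.0393, 0], "turn": 0},
    {"linear": [-0.012, -0.0393, 0], "turn": 0},
    {"linear": [-0.012, -0.0393, 0], "turn": 0},
    {"linear": [-0.012, -0.0393, 0], "turn": 0},
    {"linear": [-0.012, -0.0393, 0], "turn": 0},
    {"linear": [-0.012, -0.0393, 0], "turn": 0},
    {"linear": [0, 0, 0], "turn": 0},
  ],
)

```text
t: 2.25
ee_pos: [403.4, -71.4, 242.1]
orientation: [0.109, 3.138, -0.002]
ft_force: [-0.8, -0.0, -0.4]
width: 87.8
grasp_force: 0.0
```

```bash
cat >> h.py <<'E'
def go(x,y,z,ang):
    o=ctrl.get_obs();R=Ro.from_rotvec(o["orientation"]).as_matrix()
    a=np.degrees(np.arctan2(R[1,1],R[0,1]));e=(ang-a+90)%180-90
    print("t",round(o["t"],2),"pos",o["ee_pos"].round(1),"yang",a.round(2),"turn",round(-np.radians(e),4),"F",o["ft_force"].round(1),"w",round(o["width"],1),"q",o["qpos"].round(2))
    dR=R@Ro.from_rotvec([0,0,-np.radians(e)]).as_matrix()
    print("lin now",(R.T@(np.array([x,y,z])-o["ee_pos"])).round(1),"after turn",(dR.T@(np.array([x,y,z])-o["ee_pos"])).round(1), "tilt",R[:,2].round(3))
E
python3 - <<'E'
from h import *
go(440,-227.6,143,86.4)
# knob in the wrist view, for a check
d=cam("wrist");cv2.imwrite("pics/w0.png",d["frame"]);print(proj(d,[440,-227.6,151]),d["C"].round())
E
```

```text
t 2.25 pos [403.4 -71.4 242.1] yang 86.01 turn -0.0067 F [-0.8 -0.  -0.4] w 87.8 q [-0.2   0.1   2.08 -0.    0.96 -1.7 ]
lin now [ -47.2 -153.2   99.3] after turn [ -46.2 -153.5   99.3] tilt [ 0.002 -0.001 -1.   ]
[[ 92.37350166 253.29310769]] [329. -65. 386.]
```

View pics/w0.png

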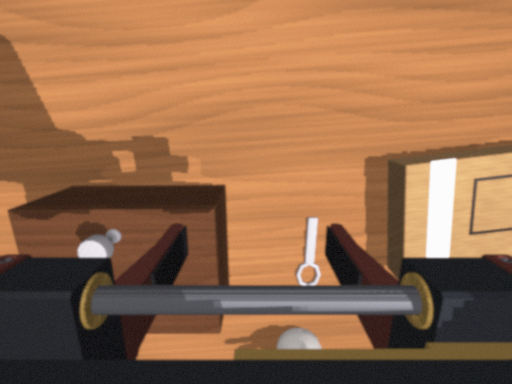

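The knob head is at about (95,248) in the wrist view against a predicted (92,253), so they agree.

arm_command(
  series=[
    {"linear": [0, 0, 0], "turn": -0.007},
    {"linear": [-0.0115, -0.0384, 0], "turn": 0},
    {"linear": [-0.0115, -0.0384, 0], "turn": 0},
    {"linear": [-0.0115, -0.0384, 0], "turn": 0},
    {"linear": [-0.0115, -0.0384, 0], "turn": 0},
    {"linear": [0, 0, 0.02], "turn": 0},
    {"linear": [0, 0, 0.02], "turn": 0},
    {"linear": [0, 0, 0], "turn": 0},
    {"linear": [0, 0, 0], "turn": 0},
  ],
)

```text
t: 3.2
ee_pos: [439.3, -222.4, 201.7]
orientation: [-0.087, -3.139, -0.001]
ft_force: [0.7, -0.1, 0.8]
width: 88.1
grasp_force: 0.0
```

Run:
```python
from h import *
go(440,-227.6,143,86.4)
d=cam("wrist");g=cv2.cvtColor(d["frame"],cv2.COLOR_BGR2HSV);m=(g[...,1]<70)&(g[...,2]>140)
p=proj(d,[440,-227.6,151])[0];print(p)
n,l,s,c=cv2.connectedComponentsWithStats(m.astype(np.uint8));print([(s[i].tolist(),c[i].round(1).tolist(),ray(d,c[i],147)[0].round(1)) for i in range(1,n) if s[i][4]>80])
```

```text
t 3.2 pos [ 439.3 -222.4  201.7] yang 86.81 turn 0.0071 F [ 0.7 -0.1  0.8] w 88.1 q [-0.49  0.29  1.95  0.    0.91 -2.01]
lin now [-1.1 -5.2 58.7] after turn [-1.1 -5.2 58.7] tilt [-0.001  0.001 -1.   ]
[248.43013805 222.82341287]
[([412, 197, 30, 61, 745], [429.1, 227.6], array([453.2, -88.8, 147. ])), ([230, 206, 36, 34, 946], [247.6, 222.5], array([ 441.2, -228.4,  147. ])), ([200, 300, 208, 11, 1750], [316.4, 304.2], array([ 517.3, -175.5,  147. ]))]
```

arm_command(
  series=[
    {"linear": [-0.0015, -0.0055, 0.01], "turn": 0.007},
    {"linear": [0, 0, 0.016], "turn": 0},
    {"linear": [0, 0, 0.016], "turn": 0},
    {"linear": [0, 0, 0.016], "turn": 0},
    {"linear": [0, 0, 0], "turn": 0},
    {"linear": [0, 0, 0], "turn": 0},
    {"linear": [0, 0, 0], "turn": 0},
  ],
)

```text
t: 3.95
ee_pos: [441.0, -229.6, 144.5]
orientation: [0.102, 3.139, -0.001]
ft_force: [-0.0, -1.0, 0.4]
width: 88.0
grasp_force: 0.0
```

arm_command(
  series=[
    {"linear": [0, 0, 0], "turn": 0},
    {"linear": [0, 0, 0], "turn": 0},
    {"linear": [0, 0, 0], "turn": 0},
    {"linear": [0, 0, 0], "turn": 0},
    {"linear": [0, 0, 0], "turn": 0},
    {"linear": [0, 0, 0], "turn": 0},
    {"linear": [0, 0, 0], "turn": 0},
    {"linear": [0, 0, 0], "turn": 0},
  ],
  jaw=-1,
)

```text
t: 4.75
ee_pos: [440.3, -228.9, 143.6]
orientation: [-0.102, -3.14, -0.001]
ft_force: [2.6, 14.0, 1.2]
width: 26.9
grasp_force: 18.9
```

Run:
```python
from h import *
go(440.5,-228,143,86.4)
th=np.arange(0,1.81,.09);P=np.c_[130*np.cos(th)-43*np.sin(th)-130,43-130*np.sin(th)-43*np.cos(th)]
print((np.diff(P,axis=0)).round(1).tolist())   # tool x (=-box x), tool z
```

```text
t 4.75 pos [ 440.3 -228.9  143.6] yang 86.27 turn -0.0023 F [ 2.6 14.   1.2] w 26.9 q [-0.5   0.39  1.98  0.    0.78 -2.01]
lin now [-0.1  0.9  0.6] after turn [-0.1  0.9  0.6] tilt [-0.     0.001 -1.   ]
[[-4.4, -11.5], [-5.4, -11.1], [-6.4, -10.5], [-7.3, -9.9], [-8.2, -9.2], [-9.0, -8.5], [-9.7, -7.6], [-10.3, -6.7], [-10.9, -5.8], [-11.4, -4.8], [-11.7, -3.7], [-12.0, -2.6], [-12.2, -1.6], [-12.3, -0.4], [-12.3, 0.7], [-12.2, 1.8], [-12.0, 2.9], [-11.7, 3.9], [-11.3, 5.0], [-10.8, 5.9]]
```

arm_command(
  series=[
    {"linear": [-0.0044, 0.0012, -0.0115], "turn": 0},
    {"linear": [-0.0054, 0, -0.0111], "turn": 0},
    {"linear": [-0.0064, 0, -0.0105], "turn": 0},
    {"linear": [-0.0073, 0, -0.0099], "turn": 0},
    {"linear": [-0.0082, 0, -0.0092], "turn": 0},
    {"linear": [0, 0, 0], "turn": 0},
  ],
)

```text
t: 5.35
ee_pos: [473.2, -230.7, 197.4]
orientation: [0.101, 3.138, -0.002]
ft_force: [-3.1, -5.7, -1.2]
width: 27.1
grasp_force: 30.0
```

arm_command(
  series=[
    {"linear": [-0.009, 0, -0.0085], "turn": 0},
    {"linear": [-0.0097, 0, -0.0076], "turn": 0},
    {"linear": [-0.0103, 0, -0.0067], "turn": 0},
    {"linear": [-0.0109, 0, -0.0058], "turn": 0},
    {"linear": [-0.0114, 0, -0.0048], "turn": 0},
    {"linear": [-0.0117, 0, -0.0037], "turn": 0},
    {"linear": [-0.012, 0, -0.0026], "turn": 0},
    {"linear": [0, 0, 0], "turn": 0},
  ],
)

```text
t: 6.15
ee_pos: [547.6, -235.5, 235.9]
orientation: [0.101, 3.14, -0.002]
ft_force: [-2.4, -5.2, 3.9]
width: 27.0
grasp_force: 30.0
```

Run:
```python
from h import *
x,z=-130*np.cos(1.08)+43*np.sin(1.08),130*np.sin(1.08)+43*np.cos(1.08);print(440.5+130+x,100+z)
go(0,0,0,86.4)
d=cam("scene");cv2.imwrite("pics/s1.png",cv2.resize(d["frame"][60:270,100:400],None,fx=2.5,fy=2.5))
```

```text
547.1514983534665 234.921634554514
t 6.15 pos [ 547.6 -235.5  235.9] yang 86.31 turn -0.0015 F [-2.4 -5.2  3.9] w 27.0 q [-0.43  0.39  1.7  -0.    1.05 -1.93]
lin now [561.7 200.  235.5] after turn [561.4 200.8 235.5] tilt [ 0.    -0.001 -1.   ]
```

View pics/s1.png

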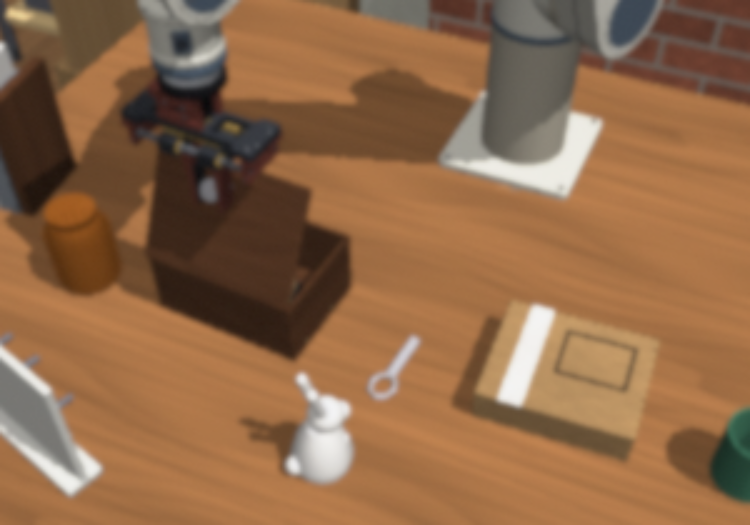

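The lid is partly open with the knob held at (210,190). I'll carry the swing on to about 1.8 rad and then let go.

arm_command(
  series=[
    {"linear": [-0.0122, 0, -0.0016], "turn": 0},
    {"linear": [-0.0123, 0, -0.0004], "turn": 0},
    {"linear": [-0.0123, 0, 0.0007], "turn": 0},
    {"linear": [-0.0122, 0, 0.0018], "turn": 0},
    {"linear": [-0.012, 0, 0.0029], "turn": 0},
    {"linear": [-0.0117, 0, 0.0039], "turn": 0},
    {"linear": [-0.0113, 0, 0.005], "turn": 0},
    {"linear": [-0.0108, 0, 0.0059], "turn": 0},
    {"linear": [0, 0, 0], "turn": 0},
  ],
)

```text
t: 7.1
ee_pos: [643.6, -241.6, 216.9]
orientation: [0.101, 3.138, -0.001]
ft_force: [2.0, -5.6, 3.4]
width: 26.8
grasp_force: 30.0
```

arm_command(
  series=[
    {"linear": [0, 0, 0], "turn": 0},
    {"linear": [0, 0, 0], "turn": 0},
    {"linear": [0, 0, 0], "turn": 0},
    {"linear": [0, 0, 0], "turn": 0},
    {"linear": [0, 0, 0], "turn": 0},
    {"linear": [0, 0, 0], "turn": 0},
  ],
  jaw=1,
)

```text
t: 7.7
ee_pos: [641.5, -241.0, 217.4]
orientation: [-0.102, -3.14, -0.0]
ft_force: [-0.2, -0.7, -1.0]
width: 71.4
grasp_force: 0.0
```

arm_command(
  series=[
    {"linear": [0, 0, -0.02], "turn": 0},
    {"linear": [0, 0, -0.03], "turn": 0},
    {"linear": [0, 0, -0.035], "turn": 0},
    {"linear": [0, 0, -0.035], "turn": 0},
    {"linear": [0.04, 0, 0], "turn": 0},
    {"linear": [0.04, 0, 0], "turn": 0},
    {"linear": [0.04, 0, 0], "turn": 0},
    {"linear": [0.04, 0, 0], "turn": 0},
    {"linear": [0.04, 0, 0], "turn": 0},
    {"linear": [0.04, 0, 0], "turn": 0},
  ],
)

```text
t: 8.7
ee_pos: [400.4, -225.2, 337.5]
orientation: [0.102, 3.14, -0.0]
ft_force: [-0.2, -0.6, 1.1]
width: 88.0
grasp_force: 0.0
```

Run:
```python
from h import *
go(490,-231,330,86.4)
f=cam("top");w=cam("wrist");np.savez("/tmp/c.npz",t=f["frame"],w=w["frame"])
print(proj(f,[490,-231,80]),proj(w,[490,-231,80]))
a=cv2.resize(f["frame"][160:260,280:400],(480,400),interpolation=cv2.INTER_CUBIC);b=cv2.resize(w["frame"],(320,240))
o=np.zeros((400,800,3),np.uint8);o[:,:480]=a;o[:240,480:]=b;cv2.imwrite("pics/c.png",o)
```

```text
t 8.7 pos [ 400.4 -225.2  337.5] yang 86.3 turn -0.0018 F [-0.2 -0.6  1.1] w 88.0 q [-0.54  0.06  1.88  0.    1.2  -2.04]
lin now [-89.8   0.    7.5] after turn [-89.8  -0.2   7.5] tilt [ 0. -0. -1.]
[[334.46569496 214.86286875]] [[255.05859919 232.40509729]]
```

View pics/c.png

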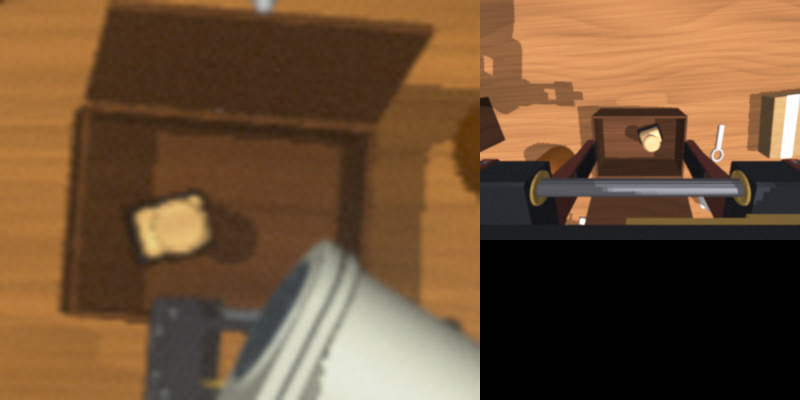

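The top crop shows the lid leaning back open, with the stamp in the box at about (172,228) (full frame ≈(323,217)), turned by about 15–20°. Next I'll measure its head and yaw.

Run:
```python
from h import *
f=cam("top");w=cam("wrist")
h=cv2.cvtColor(f["frame"],cv2.COLOR_BGR2HSV);print(h[205:230,322,2],h[217,306:342,2],h[217,306:342,1])
m=h[...,2]>150;c=big(m,(305,200,340,232));print('pale top(z48)',rect(ray(f,c,48)))
k=(h[...,2]<62);
c=big(k|m,(308,203,338,230));R=ray(f,c,20);print('foot',rect(R),len(c))
hw=cv2.cvtColor(w["frame"],cv2.COLOR_BGR2HSV);m=(hw[...,2]>150);c=big(m,(240,190,310,260));print('wrist pale',cv2.boundingRect(c))
crop=w["frame"][180:260,230:320]
a=cv2.resize(f["frame"][198:236,302:344],None,fx=10,fy=10,interpolation=0);b=cv2.resize(crop,(427,380),interpolation=0)
cv2.imwrite("pics/d.png",np.hstack([a,b[:, :380]]))
```

```text
[103 106 102  89  81 159 206 227 225 220 220 219 221 225 228 227 216 180
 101  60  75  94  95  95  96] [ 76  76  78  80  77  63  50  68 122 200 227 210 205 217 218 220 221 222
 222 223 225 224 224 224 197 152 105  71  69  75  72  75  74  74  72  71] [174 171 157 150 162 158 128 101 132 127 118 123 122 129 132 132 130 128
 126 128 126 126 126 129 129 133 129 136 185 163 156 133 141 138 142 151]
pale top(z48) (array([ 485.1, -199.3]), array([39.6, 49.6]), 14.51)
foot (array([ 485.7, -196.9]), array([45.7, 62. ]), 14.51) 83
wrist pale (257, 201, 35, 39)
```

View pics/d.png

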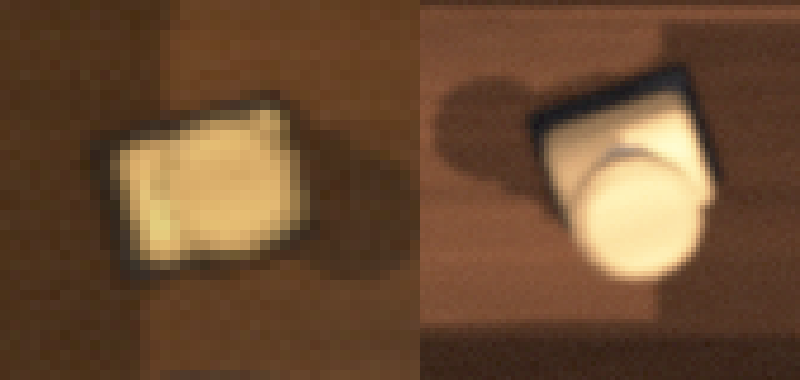

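Run:
```python
from h import *
f=cam("top");w=cam("wrist")
print(ray(f,(324.8,216.7),83)[0],ray(w,(275.7,225.3),83)[0])
A=[]
g=lambda d,p:(lambda r:(d["C"],(r-d["C"])/np.linalg.norm(r-d["C"])))(ray(d,p,0)[0])
M=np.zeros((3,3));b=np.zeros(3)
for d,p in((f,(324.8,216.7)),(w,(275.7,225.3))):
    C,u=g(d,p);Q=np.eye(3)-np.outer(u,u);M+=Q;b+=Q@C
print("tri",np.linalg.solve(M,b))
go(486,-201,200,104.5)
```

```text
[ 483.92882868 -201.37501361   83.        ] [ 488.85370961 -200.85132824   83.        ]
tri [ 484.11718317 -200.66113516   93.84907155]
t 9.0 pos [ 403.1 -225.9  337.8] yang 86.29 turn -0.3178 F [ 0.2  0.  -0.5] w 87.7 q [-0.54  0.06  1.87  0.    1.2  -2.04]
lin now [-80.9  30.3 137.9] after turn [-86.3   3.5 137.9] tilt [ 0.001 -0.001 -1.   ]
```

arm_command(
  series=[
    {"linear": [0, 0, 0], "turn": -0.106},
    {"linear": [0, 0, 0], "turn": -0.106},
    {"linear": [0, 0, 0], "turn": -0.106},
    {"linear": [-0.029, 0.0012, 0], "turn": 0},
    {"linear": [-0.029, 0.0012, 0], "turn": 0},
    {"linear": [-0.028, 0.0012, 0.03], "turn": 0},
    {"linear": [0, 0, 0.04], "turn": 0},
    {"linear": [0, 0, 0.04], "turn": 0},
    {"linear": [0, 0, 0], "turn": 0},
    {"linear": [0, 0, 0], "turn": 0},
  ],
  jaw=0.5,
)

```text
t: 10.0
ee_pos: [485.2, -200.5, 227.3]
orientation: [0.397, -3.115, -0.001]
ft_force: [-0.5, 0.0, 0.4]
width: 65.8
grasp_force: 0.0
```

Run:
```python
from h import *
go(485.5,-200.5,81.5,104.5)
w=cam("wrist");h=cv2.cvtColor(w["frame"],cv2.COLOR_BGR2HSV);p=proj(w,[485.5,-200.5,90])[0];print(p,w["fx"])
cr=w["frame"][140:300,160:360];cv2.imwrite("pics/e.png",cv2.resize(cr,None,fx=3,fy=3,interpolation=2))
```

```text
t 10.0 pos [ 485.2 -200.5  227.3] yang 104.54 turn 0.0007 F [-0.5  0.   0.4] w 65.8 q [-0.41  0.3   1.86  0.    0.99 -2.24]
lin now [ -0.5  -0.3 145.8] after turn [ -0.5  -0.3 145.8] tilt [-0.001  0.001 -1.   ]
[255.29220364 192.50257345] 276.4502966501094
```

View pics/e.png

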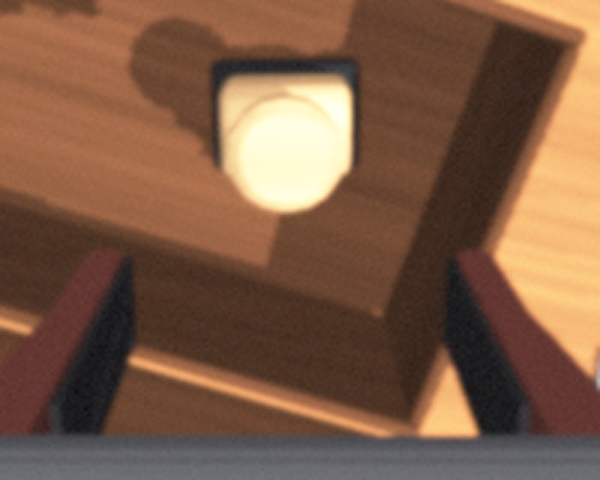

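The wrist crop shows the stamp's foot edge parallel to the image rows, so the yaw is matched. The head is at (287,155), which is full (255.7,191.7) against a predicted (255.3,192.5). Descending now.

arm_command(
  series=[
    {"linear": [0, 0, 0.03], "turn": 0},
    {"linear": [0, 0, 0.03], "turn": 0},
    {"linear": [0, 0, 0.03], "turn": 0},
    {"linear": [0, 0, 0.03], "turn": 0},
    {"linear": [0, 0, 0.015], "turn": 0},
    {"linear": [0, 0, 0.0105], "turn": 0},
    {"linear": [0, 0, 0], "turn": 0},
    {"linear": [0, 0, 0], "turn": 0},
  ],
)

```text
t: 10.85
ee_pos: [485.6, -201.1, 83.3]
orientation: [-0.396, 3.114, -0.002]
ft_force: [-0.4, 0.0, -0.2]
width: 65.5
grasp_force: 0.0
```

arm_command(
  series=[
    {"linear": [0, 0, 0], "turn": 0},
    {"linear": [0, 0, 0], "turn": 0},
    {"linear": [0, 0, 0], "turn": 0},
    {"linear": [0, 0, 0], "turn": 0},
    {"linear": [0, 0, 0], "turn": 0},
    {"linear": [0, 0, 0], "turn": 0},
  ],
  jaw=-1,
)

```text
t: 11.45
ee_pos: [484.9, -200.9, 82.3]
orientation: [-0.396, 3.115, -0.001]
ft_force: [-0.5, -1.8, 3.9]
width: 41.0
grasp_force: 30.0
```

arm_command(
  series=[
    {"linear": [0, 0, -0.01], "turn": 0},
    {"linear": [0, 0, -0.02], "turn": 0},
    {"linear": [0, 0, -0.03], "turn": 0},
    {"linear": [0, 0, -0.03], "turn": 0},
    {"linear": [0, 0, -0.03], "turn": 0},
    {"linear": [0, 0, -0.03], "turn": 0},
    {"linear": [0, 0, -0.01], "turn": 0},
    {"linear": [0, 0, 0], "turn": 0},
    {"linear": [0, 0, 0], "turn": 0},
  ],
)

```text
t: 12.35
ee_pos: [483.5, -200.1, 240.6]
orientation: [0.396, -3.115, -0.002]
ft_force: [0.8, 0.4, -2.4]
width: 40.7
grasp_force: 30.0
```

Run:
```python
from h import *
go(454,246,200,93.3)
```

```text
t 12.35 pos [ 483.5 -200.1  240.6] yang 104.51 turn 0.1956 F [ 0.8  0.4 -2.4] w 40.7 q [-0.42  0.28  1.85  0.    1.01 -2.24]
lin now [-83.2 439.2  41.1] after turn [  3.7 447.   41.1] tilt [-0.002  0.001 -1.   ]
```

arm_command(
  series=[
    {"linear": [0, 0, 0], "turn": 0.065},
    {"linear": [0, 0, 0], "turn": 0.065},
    {"linear": [0, 0, 0], "turn": 0.0656},
    {"linear": [0.0003, 0.015, 0], "turn": 0},
    {"linear": [0.0003, 0.025, 0], "turn": 0},
    {"linear": [0.0003, 0.03, 0], "turn": 0},
    {"linear": [0.0003, 0.03, 0], "turn": 0},
    {"linear": [0.0003, 0.03, 0], "turn": 0},
    {"linear": [0.0003, 0.03, 0], "turn": 0},
    {"linear": [0.0003, 0.03, 0], "turn": 0},
  ],
)

```text
t: 13.35
ee_pos: [469.9, -9.0, 240.6]
orientation: [0.093, -3.137, -0.001]
ft_force: [0.8, 0.1, -2.3]
width: 40.7
grasp_force: 30.0
```

arm_command(
  series=[
    {"linear": [0.0003, 0.03, 0], "turn": 0},
    {"linear": [0.0003, 0.03, 0], "turn": 0},
    {"linear": [0.0003, 0.03, 0], "turn": 0},
    {"linear": [0.0003, 0.03, 0], "turn": 0},
    {"linear": [0.0003, 0.03, 0], "turn": 0},
    {"linear": [0, 0.03, 0], "turn": 0},
    {"linear": [0, 0.03, 0], "turn": 0},
    {"linear": [0, 0.025, 0], "turn": 0},
    {"linear": [0, 0.015, 0], "turn": 0},
    {"linear": [0, 0.006, 0], "turn": 0},
  ],
)

```text
t: 14.35
ee_pos: [454.1, 245.7, 240.9]
orientation: [0.095, -3.138, 0.001]
ft_force: [0.0, -1.0, -2.9]
width: 40.8
grasp_force: 30.0
```

arm_command(
  series=[
    {"linear": [0, 0, 0.02], "turn": 0},
    {"linear": [0, 0, 0.02], "turn": 0},
    {"linear": [0, 0, 0], "turn": 0},
    {"linear": [0, 0, 0], "turn": 0},
    {"linear": [0, 0, 0], "turn": 0},
  ],
)

```text
t: 14.85
ee_pos: [455.7, 244.4, 202.7]
orientation: [-0.09, 3.139, 0.001]
ft_force: [-0.5, -0.7, -2.5]
width: 41.0
grasp_force: 30.0
```

Run:
```python
from h import *
go(454,246,132,93.3)
w=cam("wrist");cv2.imwrite("pics/f.png",cv2.resize(w["frame"][100:330,120:400],None,fx=2.6,fy=2.6,interpolation=2))
def corners(c,a,hx,hy,z):
    u=np.array([np.cos(a),np.sin(a)]);v=np.array([-u[1],u[0]]);return [[*(np.array(c)+i*hx*u+j*hy*v),z] for i,j in((1,1),(1,-1),(-1,-1),(-1,1))]
print(proj(w,corners((454,246),np.radians(3.3),34,42,50)).round(1).tolist())
```

```text
t 14.85 pos [455.7 244.4 202.7] yang 93.28 turn -0.0004 F [-0.5 -0.7 -2.5] w 41.0 q [ 0.47  0.32  1.9  -0.    0.92 -1.16]
lin now [ 1.6  1.7 70.7] after turn [ 1.6  1.7 70.7] tilt [ 0.001  0.    -1.   ]
[[294.0, 216.1], [220.2, 216.2], [217.9, 156.3], [296.3, 156.3]]
```

View pics/f.png

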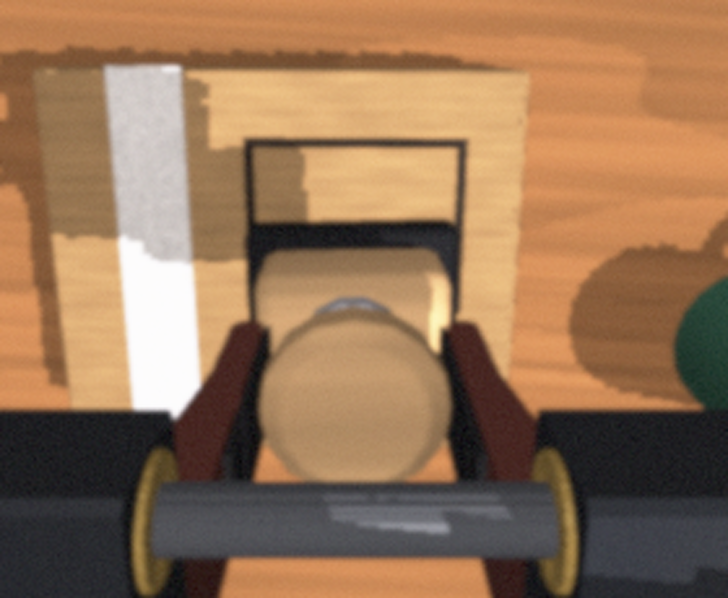

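The wrist crop shows the frame's corners at (250,146) and (460,146), which is full (216,156) and (297,156) and within about 2 px of the prediction. The foot edge at row 225 runs parallel to the frame. Lowering to just above the parcel.

arm_command(
  series=[
    {"linear": [0.0008, 0.0008, 0.02], "turn": 0},
    {"linear": [0.0008, 0.0008, 0.02], "turn": 0},
    {"linear": [0, 0, 0.014], "turn": 0},
    {"linear": [0, 0, 0.01], "turn": 0},
    {"linear": [0, 0, 0.004], "turn": 0},
    {"linear": [0, 0, 0], "turn": 0},
    {"linear": [0, 0, 0], "turn": 0},
  ],
)

```text
t: 15.6
ee_pos: [453.9, 246.3, 134.5]
orientation: [-0.09, 3.139, 0.001]
ft_force: [0.2, 0.5, -2.5]
width: 41.1
grasp_force: 30.0
```

Run:
```python
from h import *
go(454,246,126,93.3)
w=cam("wrist");cv2.imwrite("pics/g.png",cv2.resize(w["frame"][130:300,160:360],None,fx=3,fy=3,interpolation=2))
o=ctrl.get_obs();p=o["ee_pos"];a=np.radians(3.3);u=np.array([np.cos(a),np.sin(a)]);v=np.array([-u[1],u[0]])
q=lambda i,j,z:[*(p[:2]+i*u+j*v),z]
print("foot bottom",proj(w,[q(-24,32,p[2]-75.9),q(-24,-32,p[2]-75.9)]).round(1).tolist(),"top",proj(w,[q(-24,32,p[2]-61.9),q(-24,-32,p[2]-61.9)]).round(1).tolist())
g=cv2.cvtColor(w["frame"],cv2.COLOR_BGR2GRAY);print(g[150:215,235].tolist());print(g[150:215,280].tolist())
```

```text
t 15.6 pos [453.9 246.3 134.5] yang 93.3 turn -0.0 F [ 0.2  0.5 -2.5] w 41.1 q [ 0.47  0.42  1.94 -0.    0.77 -1.15]
lin now [-0.  -0.3  8.5] after turn [-0.  -0.3  8.5] tilt [ 0.001  0.001 -1.   ]
foot bottom [[294.6, 182.8], [216.1, 182.8]] top [[297.1, 186.9], [213.6, 186.9]]
[125, 121, 122, 124, 125, 125, 124, 124, 120, 119, 120, 122, 121, 115, 96, 62, 41, 32, 48, 76, 102, 112, 114, 114, 116, 121, 122, 117, 117, 120, 121, 124, 123, 119, 101, 73, 37, 26, 20, 24, 27, 27, 26, 27, 32, 50, 83, 103, 109, 111, 114, 115, 118, 119, 120, 127, 134, 137, 144, 146, 147, 148, 150, 156, 162]
[188, 185, 182, 186, 185, 186, 185, 185, 183, 184, 186, 187, 190, 181, 150, 104, 65, 54, 71, 114, 161, 181, 184, 187, 195, 197, 196, 197, 188, 168, 141, 127, 120, 107, 77, 44, 25, 29, 32, 40, 42, 46, 43, 49, 57, 79, 103, 110, 113, 116, 115, 116, 121, 123, 131, 139, 145, 151, 150, 150, 151, 152, 150, 154, 156]
```

View pics/g.png

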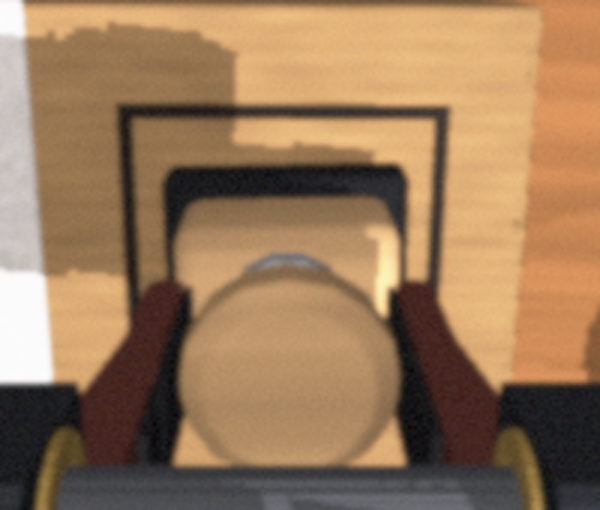

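The foot spans (165..406) in the crop, centred in the frame's (125..441), with a small offset of about 1–2 mm towards +x. Lowering to contact.

arm_command(
  series=[
    {"linear": [0.001, 0, 0.003], "turn": 0},
    {"linear": [0, 0, 0.003], "turn": 0},
    {"linear": [0, 0, 0.0015], "turn": 0},
    {"linear": [0, 0, 0.001], "turn": 0},
    {"linear": [0, 0, 0], "turn": 0},
    {"linear": [0, 0, 0], "turn": 0},
    {"linear": [0, 0, 0], "turn": 0},
  ],
)

```text
t: 16.35
ee_pos: [452.5, 246.0, 125.6]
orientation: [-0.09, 3.14, 0.0]
ft_force: [-1.4, -2.3, 3.4]
width: 40.7
grasp_force: 30.0
```

arm_command(
  series=[
    {"linear": [0, 0, 0], "turn": 0},
    {"linear": [0, 0, 0], "turn": 0},
    {"linear": [0, 0, 0], "turn": 0},
    {"linear": [0, 0, 0], "turn": 0},
    {"linear": [0, 0, 0], "turn": 0},
    {"linear": [0, 0, -0.01], "turn": 0},
    {"linear": [0, 0, -0.025], "turn": 0},
    {"linear": [0, 0, -0.025], "turn": 0},
    {"linear": [0, 0, 0], "turn": 0},
    {"linear": [0, 0, 0], "turn": 0},
  ],
  jaw=0.6,
)

```text
t: 17.35
ee_pos: [452.7, 246.1, 186.1]
orientation: [-0.09, 3.139, 0.001]
ft_force: [0.1, -0.2, -0.7]
width: 70.7
grasp_force: 0.0
```

Run:
```python
from h import *
go(453,246,200,93.3)
w=cam("wrist");cv2.imwrite("pics/i.png",cv2.resize(w["frame"][110:280,150:370],None,fx=3,fy=3,interpolation=2))
```

```text
t 17.35 pos [452.7 246.1 186.1] yang 93.3 turn -0.0 F [ 0.1 -0.2 -0.7] w 70.7 q [ 0.47  0.34  1.91  0.    0.88 -1.15]
lin now [ -0.3  -0.1 -13.9] after turn [ -0.3  -0.1 -13.9] tilt [ 0.002  0.001 -1.   ]
```

View pics/i.png

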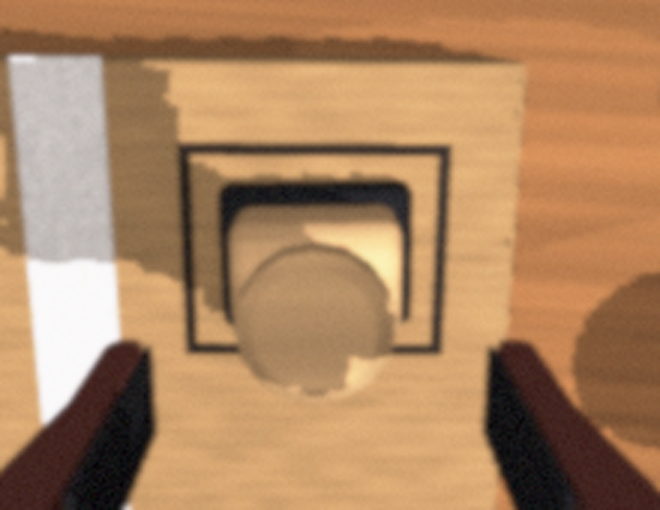

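The stamp stands in the frame with even gaps of about 10 mm (left 32 px, right 32 px, front 30 px). Next I'll shut the fingers and press the head.

arm_command(
  series=[
    {"linear": [-0.0005, 0, 0], "turn": 0},
    {"linear": [0, 0, 0], "turn": 0},
    {"linear": [0, 0, 0], "turn": 0},
    {"linear": [0, 0, 0], "turn": 0},
    {"linear": [0, 0, 0], "turn": 0},
    {"linear": [0, 0, 0], "turn": 0},
    {"linear": [0, 0, 0], "turn": 0},
    {"linear": [0, 0, 0.015], "turn": 0},
    {"linear": [0, 0, 0.012], "turn": 0},
    {"linear": [0, 0, 0], "turn": 0},
  ],
  jaw=-1,
)

```text
t: 18.4
ee_pos: [451.9, 245.4, 156.8]
orientation: [0.09, -3.137, 0.002]
ft_force: [-0.4, 1.2, 0.8]
width: 0.5
grasp_force: 0.0
```

arm_command(
  series=[
    {"linear": [0, 0, 0.004], "turn": 0},
    {"linear": [0, 0, 0.004], "turn": 0},
    {"linear": [0, 0, 0.003], "turn": 0},
    {"linear": [0, 0, 0.003], "turn": 0},
    {"linear": [0, 0, 0], "turn": 0},
    {"linear": [0, 0, 0], "turn": 0},
  ],
)

```text
t: 19.0
ee_pos: [453.2, 246.2, 145.1]
orientation: [-0.09, 3.14, 0.001]
ft_force: [-2.1, -1.9, 7.7]
width: 0.3
grasp_force: 3.9
```

arm_command(
  series=[
    {"linear": [0, 0, 0.003], "turn": 0},
    {"linear": [0, 0, 0.002], "turn": 0},
    {"linear": [0, 0, 0.001], "turn": 0},
    {"linear": [0, 0, 0.0005], "turn": 0},
    {"linear": [0, 0, 0], "turn": 0},
    {"linear": [0, 0, 0], "turn": 0},
  ],
)

```text
t: 19.6
ee_pos: [453.3, 246.2, 139.3]
orientation: [-0.091, 3.139, 0.001]
ft_force: [-4.2, -2.2, 14.4]
width: 0.4
grasp_force: 7.3
```

arm_command(
  series=[
    {"linear": [0, 0, 0.0007], "turn": 0},
    {"linear": [0, 0, 0.0007], "turn": 0},
    {"linear": [0, 0, 0], "turn": 0},
  ],
)

```text
t: 19.9
ee_pos: [453.4, 246.2, 139.1]
orientation: [-0.091, 3.139, 0.001]
ft_force: [-8.0, -3.9, 28.7]
width: 0.4
grasp_force: 14.4
```

At the stop: the force rose sharply to 29 N with no further travel. Lifting straight off.

arm_command(
  series=[
    {"linear": [0, 0, -0.004], "turn": 0},
    {"linear": [0, 0, -0.006], "turn": 0},
    {"linear": [0, 0, -0.008], "turn": 0},
    {"linear": [0, 0, -0.02], "turn": 0},
    {"linear": [0, 0, -0.03], "turn": 0},
    {"linear": [0, 0, -0.03], "turn": 0},
    {"linear": [0, 0, -0.02], "turn": 0},
    {"linear": [0.04, 0, 0], "turn": 0},
    {"linear": [0.03, 0, 0], "turn": 0},
    {"linear": [0, 0, 0], "turn": 0},
  ],
)

```text
t: 20.9
ee_pos: [379.9, 241.2, 254.4]
orientation: [0.092, -3.139, 0.001]
ft_force: [0.3, 0.3, 0.4]
width: 0.5
grasp_force: 0.0
```

Run:
```python
from h import *
go(453,246,200,93.3)
w=cam("top")["frame"];s=cam("scene")["frame"]
a=cv2.resize(w[150:260,80:400],(800,275));b=cv2.resize(s[110:270,110:430],(640,320));o=np.zeros((600,800,3),np.uint8);o[:275]=a;o[275:595,:640]=b;cv2.imwrite("pics/j.png",o)
```

```text
t 20.9 pos [379.9 241.2 254.4] yang 93.37 turn 0.0012 F [0.3 0.3 0.4] w 0.5 q [ 0.54  0.15  1.99  0.    1.01 -1.09]
lin now [-73.3   0.5  54.2] after turn [-73.3   0.6  54.2] tilt [-0.002 -0.001 -1.   ]
```

View pics/j.png

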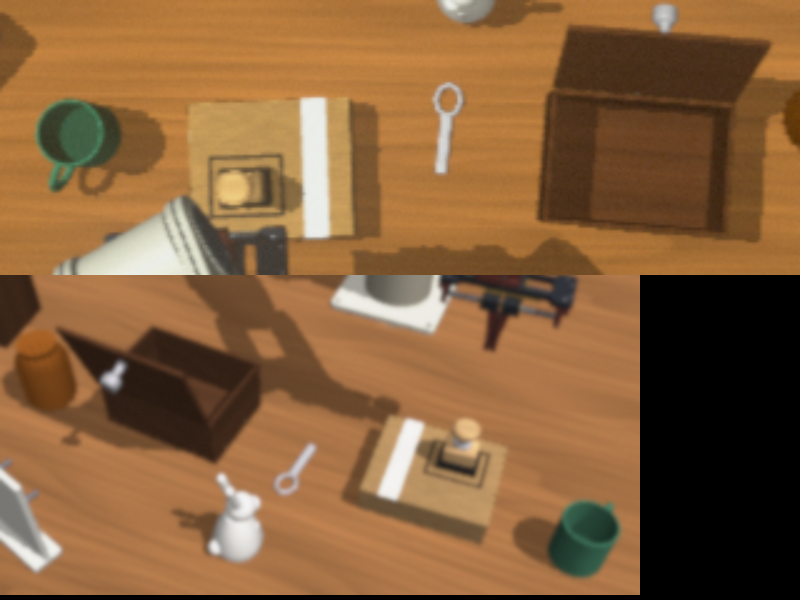

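The stamp stands square inside the frame with its head up, at (240,187) in the top crop. The box is open at (640,130), and the bystanders I can see haven't moved. Handing in.

```bash
python3 -c "
from workcell import ctrl
print(ctrl.close_job())"
```

```text
the job is handed in; nothing more can be done
None
```

The job is handed in: the box lid stays open by itself, the stamp stands squared up inside the printed frame, and its head was pressed to the stop and sprang back up, in about 21 s with the other things left untouched.

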